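# Set the rotary stage to its zero line and clamp it

### The job

Push the upright vane on the dial round with the fingertips until the dial's index mark lines up with the one long, broad line on the scale collar, then push the clamp lever beside it round, away from the dial, as far as its stop. Push only: do not pinch or grip the vane or the lever, do not turn the scale collar, and leave the small things standing about where they are. Do not push the lever over before the dial is set.

Things in the scene. Friction and masses are not known exactly. Their poses are not given: they have to be found in the camera images.
- dial_axis (a point): Centre of the dial's flat top, on its vertical axis, 26 mm above the worktop. The dial is a bare-metal disc 120 mm across (flat top to 50 mm from the axis, then a bevel down to 20 mm height at 60 mm) on a grey round foot 164 mm across that is fixed to the worktop. A cap 18 mm across stands 3 mm proud in the middle. This point's x axis points along the vane towards the index mark, z up.
- index_tip (a point): Outer end of the dial's index mark, a dark line 3 mm wide that runs outward from the vane over the bevel; this point lies on the dial's edge, 60 mm from the dial axis, 20.5 mm above the worktop. It turns with the dial.
- zero_line (a point): Inner end of the target line, the one long (15 mm) and broad (4 mm) dark line on the flat scale collar round the dial; this point lies 60 mm from the dial axis, 20 mm above the worktop. The other lines on the collar, every 10 degrees, are much shorter and thinner. The collar is a flat metal ring, outer diameter 153 mm, top at 20 mm. It is stiff and must stay as it is (its line moved by less than 4 mm).
- vane_mid (a point): Middle of the upright steel vane on the dial, by which the dial is pushed: a plate 32 mm long along the radius (14 to 46 mm from the dial axis), 10 mm thick, from the dial's top at 26 mm to 56 mm above the worktop. This point is 30 mm from the dial axis, 41 mm above the worktop; x axis outward along the radius, y across the plate. The index mark lies in line with the vane, farther out. Finger force on both of its faces at once counts as pinching.
- dial (a joint): Turn of the dial on its foot in rad, grows counter-clockwise seen from above; range -3.1 to 3.1. It stands still where it is left (friction 0.08 N m, about 2.5 N at the vane), without spring. At the start the index stands 0.8 to 2.25 rad clockwise of the target line, so the short way is counter-clockwise.
- scale_collar (a joint): Turn of the scale collar on the same foot and axis, from the same zero and in the same sense as joint dial: the index is on the target line when both joints have the same value.
- lever_pivot (a point): On the upright pivot axis of the clamp lever, at the top of its hub, 29 mm above the worktop, on the lobe of the foot 100 mm to the right of the dial axis. Hub 24 mm across.
- paddle_mid (a point): Middle of the upright black paddle at the end of the clamp lever: 20 mm long along the lever, 10 mm thick, from 27 to 56 mm above the worktop; this point is 55 mm from the pivot axis and 41.5 mm above the worktop; x axis outward along the lever, y across the paddle. The lever's arm, 12 mm wide, lies at 20 to 27 mm height. Finger force on both faces of the paddle at once counts as pinching.
- clamp_lever (a joint): Turn of the clamp lever in rad, grows clockwise seen from above: 0 to 0.15 at the start (open, pointing away from the robot beside the dial), 1.2 at the stop (clamped, pointing to the right, away from the dial). Friction 0.06 N m, about 1 N at the paddle, no spring; it stays where it is left.
- vial_mid (a point): Centre of a small clear vial with a white cap, 25 mm across, 50 mm high, standing loose to the right of the stage near the lever. Leave it alone.
- coupling_mid (a point): Centre of a loose brass fitting, 22 mm across, 25 mm high, standing to the left of the stage. Leave it alone.
- nut_mid (a point): Centre of a loose thumb nut, 26 mm across, 17 mm high, standing to the left of the stage. Leave it alone.

How it is judged:
By the outcome, as a careful person would: the job done as asked, in the order asked, and still so for the second after the job is handed in, with the robot touching nothing.
It also fails if it takes over 64 s, if anything falls off the work surface, if the arm or the gripper's body presses on something with over 40 N, if the wrist force passes 120 N, or if a joint passes its speed limit or range.

### The arm

A 6-joint arm with a two-finger parallel gripper is mounted at the origin on a cart in front of the work surface, level with it; the furniture and walls round the work are solid. World frame = base frame: x ahead of the robot, y to its left, z up, the work surface at z = 0. Lengths are in m, angles in rad, forces in N, time in s.
With the tool pointing down it reaches from about 0.3 to 0.775 m from the base axis. Payload 14.6 kg.
Tool frame: the origin (TCP) lies on the centre line of the jaws, within the pads' length; the fingertips stand 19 mm ahead of it and the grasp point (between the pads) is the TCP; z points along the fingers, y is the direction in which the jaws open and shut (so a half turn about z gives the same grasp; the last joint's range is limited). The gripper opens to 94 mm and grips with 3 to 60 N. Pads are 16 mm wide; open, the fingers measure 119 mm over their backs; the gripper's body (75 mm by 177 mm) begins 78 mm behind the grasp point.
Start: joints at [1.157, 0.3, 1.521, -0, 1.321, -0.067], TCP at [0.187, 0.517, 0.193] pointing down, gripper open.
Joint ranges: [-3.03, 3.03], [-0.79, 2.21], [0.23, 2.52], [-1.04, 4.18], [0, 3.07], [-2.55, 2.55]. Speed limits (rad/s): [2.22, 2.22, 2.57, 3.14, 3.14, 3.14].

### API

Orientations are given as [roll, pitch, yaw] about the fixed x, y, z axes, in that order (R = Rz(yaw) Ry(pitch) Rx(roll)).
In Python, from station import ctrl gives the robot as it stands. The module is installed in compiled form; this text tells all that it offers.
- The arm moves only by the shell command python3 -m creep 'ROWS' [FORCE]. ROWS is a JSON object of lists of equal length, an entry for each row: "translation": the shift along the world's x, y, z in mm, a list of three; "yaw": the turn about the world's z in rad; "gripper": the closure in counts, from 0 (fully open) to 255 (shut). A call has 1 to 5 rows; each row is the pose to reach, as a shift and turn from the pose measured when the call began; what a row does not reach only later rows make up. A row lasts 1/12 s, in which the tool goes at most 41.7 mm and 7.16 degrees, less where a joint would pass 70% of its speed; a pose out of reach is approached as far as the arm can. A call with a gripper value outside its range is refused whole. The fingers move at their own pace and stop on an object; FORCE is the grip in N (left out, the last holds). Time passes only in rows, so rows that repeat a pose let the fingers close. It gives the time, the measured TCP pose, the force and the opening at its end, in the units of the state.
- ctrl.get_obs(): the state, without advancing time (a new reading comes with each control period).
- ctrl.camera(name): name is "side" or "top" or "wrist"; returns a dict with "pixels" (400x640x3 uint8, red, green, blue), "depth" (400x640 float32, m along the optical axis (not along the pixel's ray), 0 where there is no reading), "fx", "fy", "cx", "cy" (pixels), "R" (3x3) and "t" (3): a world point X has camera coordinates R X + t; the wrist camera has in their place "tool_from_camera" (4x4, takes a point from camera to tool coordinates, whose origin is the TCP and whose axes are the flange's). Camera axes: x right, y down, z forward; pixel columns grow to the right and rows downward; lengths in m; the calibration is good to about 2 mm. The wrist camera is an equidistant fisheye: a pixel r from the principal point sees the ray r / f radians off the axis. A picture is of the moment at which its call begins: read the wrist's pose just before it.
- ctrl.hand_in(): hands the job in, once; it reports no verdict.
The state is a dict: "time_s": time; "qpos": joint angles; "joint_vel": joint speeds; "tau": joint torques, N m; "ee_pos": TCP position; "eef_rot": TCP orientation; "force": force on the tool from outside, world axes, zero at the start; "moment": the same for the moment, N m; "grip_width": finger opening in m.
Only numpy, scipy, OpenCV 4.12 (cv2) and the standard library are available. Lean on these libraries where they do the work, as an engineer would, in place of code of your own. Each camera call takes 0.05 s, during which the arm holds its last target. There are 200 camera calls.

## Working session

There is one attempt and no reset: what is moved stays moved. The work goes in short steps, Python scripts to look and compute and a shell command to move; the robot and the scene stay as the last step left them, time stands still between calls to the robot, and variables do not carry over. Pictures are saved under pics/ and viewed, about 8 in all and at most 12, crops included, and the job is handed in when it is done.

```bash
mkdir -p pics
python3 - <<'E'
from station import ctrl
import cv2,numpy as np,pickle
o=ctrl.get_obs();print({k:np.round(v,3) for k,v in o.items()})
for n in("top","side"):
    c=ctrl.camera(n);pickle.dump(c,open(n+'.pkl','wb'));cv2.imwrite(f'pics/{n}0.png',c["pixels"][:,:,::-1]);print(n,c['fx'],c['R'],c['t'])
E
```

```text
{'time_s': np.float64(0.0), 'qpos': array([ 1.157,  0.3  ,  1.522,  0.   ,  1.321, -0.067]), 'joint_vel': array([-0.002, -0.001, -0.   , -0.001, -0.   , -0.001]), 'tau': array([-0.0000e+00, -5.3181e+01, -3.5273e+01,  7.1000e-02,  2.5000e-02,
       -0.0000e+00]), 'ee_pos': array([0.187, 0.517, 0.192]), 'eef_rot': array([-3.14 , -0.   ,  2.795]), 'force': array([-0.326,  0.516,  0.441]), 'moment': array([-0.005, -0.011,  0.031]), 'grip_width': np.float64(0.094)}
top 370.3209035327463 [[ 0.02754542 -0.99945247 -0.01833062]
 [-0.9936542  -0.02537588 -0.10957822]
 [ 0.10905307  0.02123268 -0.99380914]] [-0.00715741  0.46733463  0.87437313]
side 513.471912019571 [[ 0.66788796 -0.74419707 -0.0098178 ]
 [-0.59120539 -0.52247836 -0.61440423]
 [ 0.45210824  0.41615752 -0.78893032]] [-0.32861535  0.30491868  0.7345237 ]
```

View pics/top0.png

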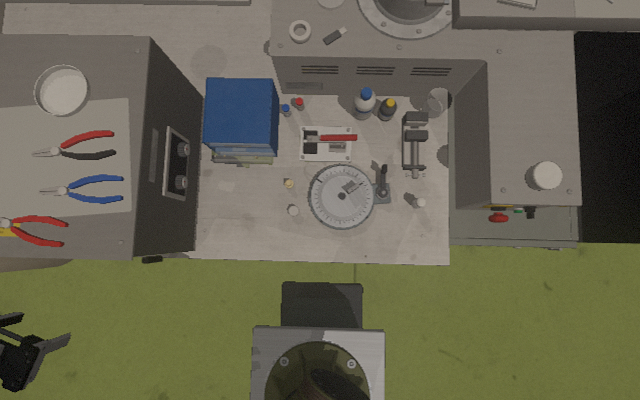

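Run:
```python
import cv2
a=cv2.imread('pics/top0.png')[150:240,270:440];b=cv2.imread('pics/side0.png')
a=cv2.resize(a,None,fx=4.7,fy=4.7,interpolation=cv2.INTER_CUBIC);cv2.imwrite('pics/topc.png',a)
```

```text
(no output)
```

View pics/topc.png

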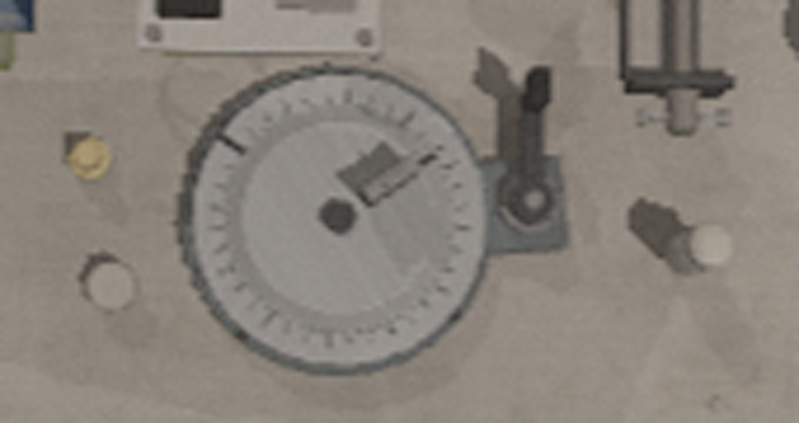

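View pics/side0.png

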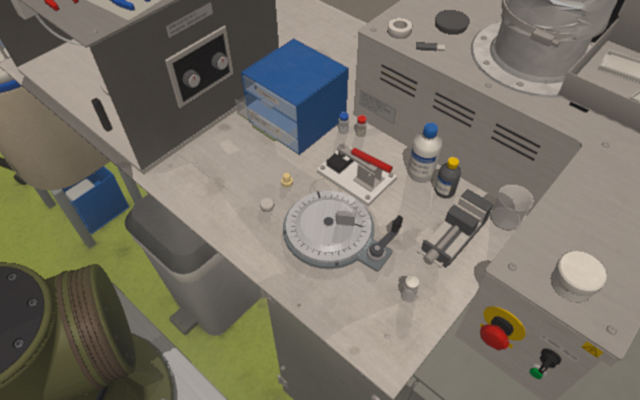

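```bash
cat > h.py <<'E'
import numpy as np,pickle
def ray(c,u,v,z):
    d=c['R'].T@np.array([(u-c['cx'])/c['fx'],(v-c['cy'])/c['fy'],1]);o=-c['R'].T@c['t'];return o+d*(z-o[2])/d[2]
E
python3 - <<'E'
from h import *
c=pickle.load(open('top.pkl','rb'))
P={}
for n,x,y,z in [('ax',338,216,.029),('idx',437,154,.0205),('vane',392,180,.056),('zin',243,152,.02),('zout',222,133,.02),('piv',527,202,.029),('pad',537,88,.056),('vial',711,245,.05),('coup',90,158,.025),('nut',109,286,.017)]:
    P[n]=ray(c,270+(x+.5)/4.7-.5,150+(y+.5)/4.7-.5,z)[:2];d=P[n]-P['ax'];print(n,P[n].round(4),np.hypot(*d).round(4),np.degrees(np.arctan2(d[1],d[0])).round(1))
E
```

```text
ax [ 0.4711 -0.0492] 0.0 0.0
idx [ 0.5059 -0.1004] 0.0619 -55.8
vane [ 0.4868 -0.0747] 0.03 -58.4
zin [0.5045 0.0008] 0.0601 56.2
zout [0.5143 0.012 ] 0.0749 54.8
piv [ 0.4808 -0.1461] 0.0974 -84.3
pad [ 0.5352 -0.1465] 0.1166 -56.6
vial [ 0.4588 -0.2348] 0.186 -93.8
coup [0.4986 0.0802] 0.1322 78.0
nut [0.4327 0.0687] 0.1239 108.0
```

```bash
python3 -m creep '{"translation":[[6,-40,0],[12,-80,0],[18,-120,0],[24,-160,0],[30,-200,0]],"yaw":[-0.12,-0.24,-0.36,-0.48,-0.6],"gripper":[255,255,255,255,255]}' 10
python3 -m creep '{"translation":[[15,-37,0],[30,-74,0],[45,-111,0],[60,-148,0],[75,-185,0]],"yaw":[-0.12,-0.24,-0.36,-0.48,-0.6],"gripper":[255,255,255,255,255]}' 10
python3 -m creep '{"translation":[[28,-28,-4],[56,-56,-8],[84,-84,-12],[112,-112,-16],[140,-140,-20]],"yaw":[-0.12,-0.24,-0.36,-0.48,-0.6],"gripper":[255,255,255,255,255]}' 10
```

```text
time_s: 0.52
ee_pos: [0.2164, 0.3151, 0.1921]
eef_rot: [-3.14, 0.0, 2.189]
force: [0.7, -0.0, 0.4]
grip_width: 0.064
time_s: 0.93
ee_pos: [0.2914, 0.1283, 0.1922]
eef_rot: [-3.141, -0.0, 1.584]
force: [1.0, 1.1, -0.1]
grip_width: 0.0307
time_s: 1.35
ee_pos: [0.4324, -0.0137, 0.1718]
eef_rot: [-3.141, -0.0, 0.977]
force: [0.1, 1.3, 0.1]
grip_width: 0.0007
```

```bash
cat >> h.py <<'E'
from scipy.spatial.transform import Rotation as Ro
def wproj(c,o,X):  # world->wrist pixel
    T=c['tool_from_camera'];Rw=Ro.from_euler('xyz',o['eef_rot']).as_matrix()
    p=T[:3,:3].T@(Rw.T@(np.array(X)-o['ee_pos'])-T[:3,3]);th=np.arctan2(np.hypot(p[0],p[1]),p[2]);k=th/np.hypot(p[0],p[1])
    return np.array([c['cx']+c['fx']*k*p[0],c['cy']+c['fy']*k*p[1]])
def wray(c,o,u,v,z):
    T=c['tool_from_camera'];Rw=Ro.from_euler('xyz',o['eef_rot']).as_matrix()
    a=np.array([(u-c['cx'])/c['fx'],(v-c['cy'])/c['fy']]);r=np.hypot(*a)
    d=Rw@T[:3,:3]@np.array([*(a/r*np.sin(r)),np.cos(r)]);s=Rw@T[:3,3]+o['ee_pos'];return s+d*(z-s[2])/d[2]
def snap(name):
    from station import ctrl;import cv2
    o=ctrl.get_obs();c=ctrl.camera('wrist');pickle.dump((c,o),open(name+'.pkl','wb'));cv2.imwrite(f'pics/{name}.png',c['pixels'][:,:,::-1]);return c,o
E
python3 -c "
from h import *
c,o=snap('w1');print(c['fx'],wproj(c,o,[.4711,-.0492,.029]),c['tool_from_camera'].round(3).tolist())"
```

```text
309.70691628693146 [366.69177815 194.98780957] [[-0.001, -0.973, -0.229, 0.066], [1.0, -0.001, -0.0, 0.0], [0.0, -0.229, 0.973, -0.192], [0.0, 0.0, 0.0, 1.0]]
```

View pics/w1.png

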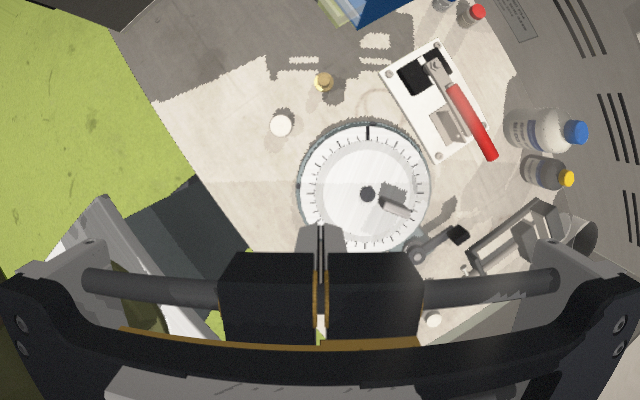

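Run:
```python
from h import *
import cv2
c,o=pickle.load(open('w1.pkl','rb'))
a=wray(c,o,367.3,194,.029)[:2];print(a)
for n,u,v,z in [('zin',368,139,.02),('zout',368,126,.02),('vane',398,206,.056)]:
    d=wray(c,o,u,v,z)[:2]-a;print(n,np.hypot(*d),np.degrees(np.arctan2(d[1],d[0])))
i=cv2.imread('pics/w1.png')[110:270,290:480];cv2.imwrite('pics/w1c.png',cv2.resize(i,None,fx=4,fy=4,interpolation=cv2.INTER_CUBIC))
t=np.radians(-56.5);R=np.array([[np.cos(t),-np.sin(t)],[np.sin(t),np.cos(t)]])
p=np.array([.471,-.049])+R@[.032,-.023];print('start',p,(p-o['ee_pos'][:2])*1e3,'yaw',np.radians(33.5)-o['eef_rot'][2])
```

```text
[ 0.47227154 -0.04862923]
zin 0.06073971015950365 55.32670010269371
zout 0.0752895003218542 55.59512139760598
vane 0.02992603960745488 -47.46228792069541
start [ 0.46948261 -0.0883789 ] [ 37.12384685 -74.71001251] yaw -0.3927249270718054
```

View pics/w1c.png

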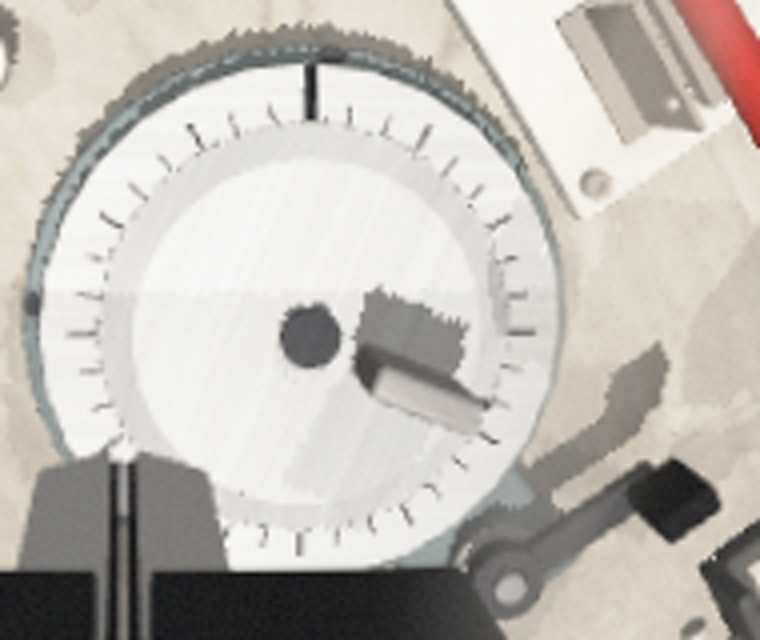

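```bash
python3 -m creep '{"translation":[[12,-25,0],[24,-50,0],[37,-75,0],[37,-75,-30],[37,-75,-60]],"yaw":[-0.12,-0.24,-0.36,-0.39,-0.39],"gripper":[255,255,255,255,255]}' 10
python3 -m creep '{"translation":[[0,0,-20],[0,0,-40],[0,0,-58],[0,0,-58]],"yaw":[0,0,0,0],"gripper":[255,255,255,255]}'
python3 -c "
from h import *
c,o=snap('w2');print(o['ee_pos'],o['eef_rot'],o['force'])"
```

```text
time_s: 1.82
ee_pos: [0.4733, -0.0933, 0.1103]
eef_rot: [3.141, -0.001, 0.572]
force: [0.5, 0.6, -0.1]
grip_width: 0.0006
time_s: 2.15
ee_pos: [0.4713, -0.0928, 0.0492]
eef_rot: [-3.138, 0.003, 0.572]
force: [-1.7, -0.7, 0.0]
grip_width: 0.0012
[ 0.47133344 -0.09275867  0.04916461] [-3.13815586  0.00321431  0.57208585] [-1.66655891 -0.67220461  0.01333562]
```

View pics/w2.png

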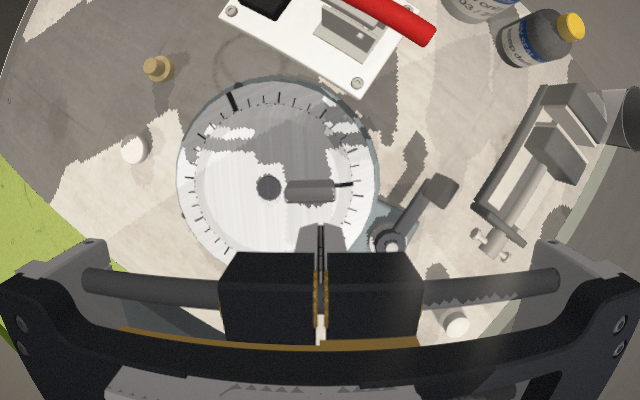

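Run:
```python
from h import *
a=np.array([.4715,-.0489]);p0=np.array([.4713,-.0928])
def P(t):
    t=np.radians(t);return a+np.array([[np.cos(t),-np.sin(t)],[np.sin(t),np.cos(t)]])@[.032,-.0135]
print(((P(-57)-p0)*1e3).round(1))
for s in (-57,-29.5,-2,25.5):print(s,[((P(s+5.5*k)-P(s))*1e3).round(1).tolist() for k in range(1,6)])
```

```text
[6.3 9.7]
-57 [[3.2, 0.7], [6.4, 1.8], [9.5, 3.1], [12.4, 4.8], [15.1, 6.7]]
-29.5 [[2.5, 2.2], [4.9, 4.6], [6.9, 7.2], [8.8, 9.9], [10.3, 12.9]]
-2 [[1.3, 3.1], [2.2, 6.3], [2.9, 9.6], [3.2, 12.9], [3.2, 16.2]]
25.5 [[-0.3, 3.3], [-0.9, 6.6], [-1.9, 9.8], [-3.1, 12.9], [-4.7, 15.8]]
```

```bash
python3 -m creep '{"translation":[[2,3,2],[4,6,3],[6,9.5,3],[6,9.5,3]],"yaw":[0,0,0,0],"gripper":[255,255,255,255]}'
python3 -m creep '{"translation":[[3.2,0.7,0],[6.4,1.8,0],[9.5,3.1,0],[12.4,4.8,0],[15.1,6.7,0]],"yaw":[0.096,0.192,0.288,0.384,0.48],"gripper":[255,255,255,255,255]}'
python3 -m creep '{"translation":[[2.5,2.2,0],[4.9,4.6,0],[6.9,7.2,0],[8.8,9.9,0],[10.3,12.9,0]],"yaw":[0.096,0.192,0.288,0.384,0.48],"gripper":[255,255,255,255,255]}'
python3 -c "
from h import *
c,o=snap('w3');print(o['ee_pos'],o['eef_rot'],o['force'])
d=o['ee_pos'][:2]-[.4715,-.0489];print(np.hypot(*d),np.degrees(np.arctan2(d[1],d[0]))+22.9)"
```

```text
time_s: 2.53
ee_pos: [0.4791, -0.0829, 0.0551]
eef_rot: [-3.141, 0.0, 0.573]
force: [-1.0, -0.1, -0.6]
grip_width: 0.0004
time_s: 2.95
ee_pos: [0.4946, -0.0761, 0.0556]
eef_rot: [3.142, 0.0, 1.058]
force: [-0.4, -0.8, 0.8]
grip_width: 0.0004
time_s: 3.37
ee_pos: [0.5053, -0.063, 0.0561]
eef_rot: [3.141, 0.0, 1.543]
force: [0.0, -0.4, 0.2]
grip_width: 0.0003
[ 0.50527952 -0.06298771  0.05607846] [3.14067958e+00 4.22880606e-04 1.54264680e+00] [ 0.00316227 -0.44527877  0.20721814]
0.03659944859353972 0.2614852368763074
```

View pics/w3.png

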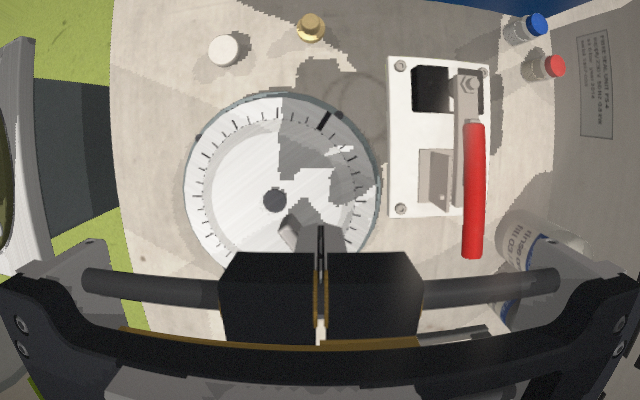

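Run:
```python
from h import *
import cv2
c,o=pickle.load(open('w3.pkl','rb'))
i=cv2.imread('pics/w3.png')[80:270,170:400];cv2.imwrite('pics/w3c.png',cv2.resize(i,None,fx=3.4,fy=3.1,interpolation=cv2.INTER_CUBIC))
a=np.array([.4715,-.0489])
for t in (-56,-30,0):
  for r,z in((14,.056),(46,.056),(60,.0205)):
    s=np.radians(t);print(t,r,wproj(c,o,[*(a+r/1e3*np.array([np.cos(s),np.sin(s)])),z]).round())
print('tip',wproj(c,o,[*o['ee_pos'][:2],o['ee_pos'][2]-.019]))
```

```text
-56 14 [280. 227.]
-56 46 [309. 263.]
-56 60 [321. 257.]
-30 14 [286. 220.]
-30 46 [329. 242.]
-30 60 [344. 234.]
0 14 [289. 210.]
0 46 [338. 208.]
0 60 [354. 196.]
tip [319.84816828 221.21758822]
```

View pics/w3c.png

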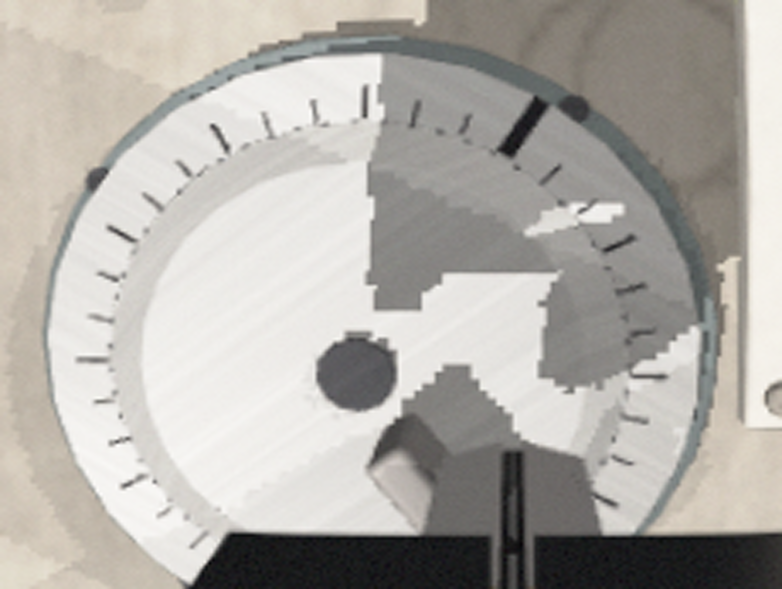

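Run:
```python
from h import *
import cv2
for n,pts in (('w2',[(268,188),(310,190),(300,187),(325,192),(310,235),(330,235),(312,228)]),('w3',[(275,200),(287,237),(291,243),(310,240),(331,240),(308,232),(230,200)])):
    c,o=pickle.load(open(n+'.pkl','rb'));T=c['tool_from_camera'];Rw=Ro.from_euler('xyz',o['eef_rot']).as_matrix()
    for u,v in pts:
        z=c['depth'][v,u];a=np.array([(u-c['cx'])/c['fx'],(v-c['cy'])/c['fy']]);r=np.hypot(*a);d=np.array([*(a/r*np.tan(r)),1])*z
        print(n,u,v,((Rw@(T[:3,:3]@d+T[:3,3])+o['ee_pos'])*1e3).round(1))
from station import ctrl
c=ctrl.camera('side');i=c['pixels'][170:290,260:430,::-1];cv2.imwrite('pics/s3.png',cv2.resize(i,None,fx=4.7,fy=4.7,interpolation=cv2.INTER_CUBIC))
```

```text
w2 268 188 [472.4 -48.9  30.4]
w2 310 190 [492.3 -72.3  57.2]
w2 300 187 [489.9 -66.4  53.8]
w2 325 192 [496.1 -80.8  56.4]
w2 310 235 [477.  -83.2  85.2]
w2 330 235 [483.1 -92.   86.1]
w2 312 228 [477.3 -83.9  73. ]
w3 275 200 [472.9 -48.3  29.4]
w3 287 237 [483.5 -67.1  56.9]
w3 291 243 [485.8 -71.9  55.9]
w3 310 240 [500.5 -54.   98.2]
w3 331 240 [511.3 -54.1  98.9]
w3 308 232 [499.  -53.8  86.3]
w3 230 200 [437.7 -47.9  26.6]
```

View pics/s3.png

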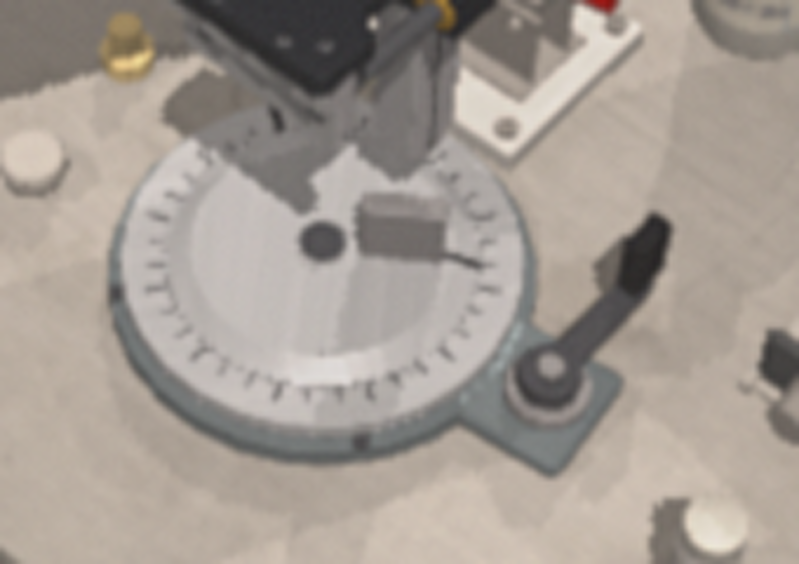

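Run:
```python
from h import *
c=pickle.load(open('side.pkl','rb'))
for z in (.037,.056,.075):
  for dx,dy in((0,0),(-.0125,-.008),(.0125,-.008)):
    p=c['R']@np.array([.5053+dx,-.063+dy,z])+c['t'];u=c['cx']+c['fx']*p[0]/p[2];v=c['cy']+c['fy']*p[1]/p[2];print(z,dx,round((u-260)*4.7),round((v-170)*4.7))
w,o=pickle.load(open('w1.pkl','rb'))
D=w['depth'];print(D[215:262:4,310].round(3),D[215:262:4,320].round(3))
w,o=pickle.load(open('w3.pkl','rb'));D=w['depth']
print(D[215:262:4,310].round(3),D[215:262:4,332].round(3))
```

```text
0.037 0 408 191
0.037 -0.0125 403 222
0.037 0.0125 445 182
0.056 0 410 160
0.056 -0.0125 405 192
0.056 0.0125 448 151
0.075 0 412 128
0.075 -0.0125 407 160
0.075 0.0125 450 119
[0.358 0.358 0.36  0.179 0.171 0.166 0.159 0.153 0.149 0.144 0.08  0.078] [0.355 0.358 0.359 0.184 0.176 0.177 0.176 0.176 0.176 0.176 0.176 0.176]
[0.23  0.23  0.233 0.179 0.171 0.165 0.16  0.154 0.149 0.144 0.08  0.077] [0.229 0.231 0.232 0.179 0.171 0.165 0.16  0.153 0.15  0.144 0.08  0.078]
```

```bash
python3 -m creep '{"translation":[[0,0,20],[-5,-4,25],[-13,-10,25],[-20,-15,25],[-28,-20,25]],"yaw":[0,-0.12,-0.24,-0.36,-0.48],"gripper":[255,255,255,255,255]}'
python3 -m creep '{"translation":[[-4,-3,0],[-8,-6,0],[-10,-7,0],[-10,-7,0],[-10,-7,0]],"yaw":[-0.12,-0.24,-0.36,-0.48,-0.48],"gripper":[255,255,255,255,255]}'
python3 -m creep '{"translation":[[0,0,-15],[0,0,-30],[0,0,-40],[0,0,-44],[0,0,-44]],"yaw":[0,0,0,0,0],"gripper":[255,255,255,255,255]}'
```

```text
time_s: 3.88
ee_pos: [0.477, -0.0831, 0.0814]
eef_rot: [3.14, 0.0, 1.05]
force: [1.0, -0.0, -0.1]
grip_width: 0.0005
time_s: 4.3
ee_pos: [0.467, -0.0903, 0.0817]
eef_rot: [3.14, -0.0, 0.561]
force: [0.0, 0.9, -0.2]
grip_width: 0.0003
time_s: 4.72
ee_pos: [0.4666, -0.0902, 0.0371]
eef_rot: [3.141, 0.001, 0.562]
force: [0.3, 0.2, -0.1]
grip_width: 0.0007
```

```bash
python3 -m creep '{"translation":[[0,0,-3],[0,0,-5],[0,0,-5]],"yaw":[0,0,0],"gripper":[255,255,255]}'
python3 - <<'E'
from h import *
import cv2
c,o=snap('w4');print(o['ee_pos'],o['force'])
from station import ctrl
s=ctrl.camera('side');i=s['pixels'][190:280,270:400,::-1];cv2.imwrite('pics/s4.png',cv2.resize(i,None,fx=6,fy=6,interpolation=cv2.INTER_CUBIC))
E
```

```text
time_s: 4.97
ee_pos: [0.4667, -0.0903, 0.0321]
eef_rot: [3.141, 0.001, 0.562]
force: [-0.5, 0.1, -0.4]
grip_width: 0.0003
[ 0.46669376 -0.09025805  0.03214003] [-0.52353547  0.08782338 -0.39512618]
```

View pics/s4.png

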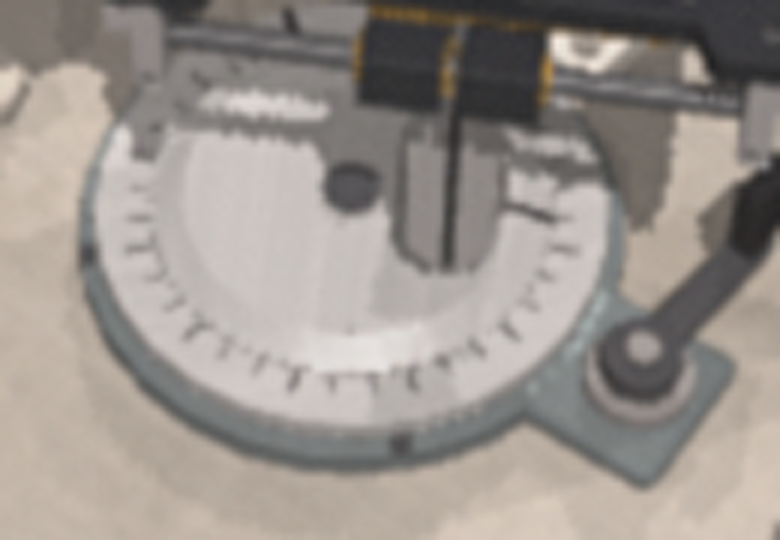

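Run:
```python
from h import *
c=pickle.load(open('side.pkl','rb'));p0=np.array([.4667,-.0903]);u=np.array([np.cos(.562),np.sin(.562)])
for z in (.02,.032,.04,.05):
  for f in(0,.008):
    p=c['R']@np.array([*(p0-f*u),z])+c['t'];print(z,f,((c['cx']+c['fx']*p[0]/p[2]-270)*6).round(),((c['cy']+c['fy']*p[1]/p[2]-190)*6).round())
```

```text
0.02 0 445.0 289.0
0.02 0.008 442.0 311.0
0.032 0 447.0 265.0
0.032 0.008 443.0 288.0
0.04 0 448.0 249.0
0.04 0.008 444.0 272.0
0.05 0 449.0 229.0
0.05 0.008 445.0 252.0
```

```bash
cat >> h.py <<'E'
A=np.array([.472,-.0488])
def vane(c,o):
    T=c['tool_from_camera'];Rw=Ro.from_euler('xyz',o['eef_rot']).as_matrix();v,u=np.mgrid[0:400,0:640]
    a=(u-c['cx'])/c['fx'];b=(v-c['cy'])/c['fy'];r=np.hypot(a,b)+1e-9;k=np.tan(r)/r;z=c['depth']
    p=np.stack([a*k*z,b*k*z,z],-1)@T[:3,:3].T+T[:3,3];X=p@Rw.T+o['ee_pos']
    d=X[...,:2]-A;m=(z>0)&(r<1.2)&(abs(X[...,2]-.056)<.004)&(np.hypot(d[...,0],d[...,1])<.05);q=d[m].mean(0)
    print('vane n',m.sum(),'mid r',np.hypot(*q).round(4),'ang',np.degrees(np.arctan2(q[1],q[0])).round(1))
E
python3 -m creep '{"translation":[[4,2.5,-2],[8,5,-3],[11,7.5,-3],[11,7.5,-3]],"yaw":[0.02,0.02,0.02,0.02],"gripper":[255,255,255,255]}'
python3 -m creep '{"translation":[[3.2,0.7,0],[6.4,1.8,0],[9.5,3.1,0],[12.4,4.8,0],[15.1,6.7,0]],"yaw":[0.096,0.192,0.288,0.384,0.48],"gripper":[255,255,255,255,255]}'
python3 -c "
from h import *
c,o=pickle.load(open('w2.pkl','rb'));vane(c,o)
c,o=snap('w5');vane(c,o);print(o['ee_pos'])"
```

```text
time_s: 5.4
ee_pos: [0.4783, -0.0824, 0.0293]
eef_rot: [3.14, 0.001, 0.583]
force: [-0.4, -0.0, -0.8]
grip_width: 0.0002
time_s: 5.82
ee_pos: [0.493, -0.0758, 0.0292]
eef_rot: [3.141, 0.002, 1.068]
force: [-4.8, -2.5, 2.1]
grip_width: 0.0003
vane n 841 mid r 0.0301 ang -54.1
vane n 1171 mid r 0.0305 ang -27.0
[ 0.4930225  -0.07579428  0.02921082]
```

```bash
python3 -m creep '{"translation":[[2.5,2.2,0],[4.9,4.6,0],[6.9,7.2,0],[8.8,9.9,0],[10.3,12.9,0]],"yaw":[0.096,0.192,0.288,0.384,0.48],"gripper":[255,255,255,255,255]}'
python3 -m creep '{"translation":[[1.3,3.1,0],[2.2,6.3,0],[2.9,9.6,0],[3.2,12.9,0],[3.2,16.2,0]],"yaw":[0.096,0.192,0.288,0.384,0.48],"gripper":[255,255,255,255,255]}'
python3 -c "
from h import *
c,o=snap('w6');vane(c,o);print(o['ee_pos'])
d=o['ee_pos'][:2]-A;print(np.hypot(*d),np.degrees(np.arctan2(d[1],d[0])))"
```

```text
time_s: 6.28
ee_pos: [0.5035, -0.0629, 0.0292]
eef_rot: [-3.141, 0.002, 1.557]
force: [-3.9, -4.0, 0.3]
grip_width: 0.0004
time_s: 6.7
ee_pos: [0.5067, -0.047, 0.0292]
eef_rot: [-3.141, 0.003, 2.04]
force: [-0.4, -5.6, 0.1]
grip_width: 0.0003
vane n 1169 mid r 0.0303 ang 26.9
[ 0.50668317 -0.04698205  0.02915417]
0.03473077881959839 3.0004604625499347
```

```bash
python3 -m creep '{"translation":[[-0.3,3.3,0],[-0.9,6.6,0],[-1.9,9.8,0],[-3.1,12.9,0],[-3.1,12.9,0]],"yaw":[0.096,0.192,0.288,0.384,0.384],"gripper":[255,255,255,255,255]}'
cat >> h.py <<'E'
def polar(c,o,name=None):
    import cv2
    g=cv2.cvtColor(c['pixels'],cv2.COLOR_RGB2GRAY);th=np.radians(np.arange(30,80,.25))
    def S(r,z):
        q=np.array([wproj(c,o,[A[0]+r*np.cos(t),A[1]+r*np.sin(t),z]) for t in th],np.float32)
        return cv2.remap(g,q[:,0],q[:,1],cv2.INTER_LINEAR).reshape(-1).astype(float)
    I=np.array([S(r,.026-.006*max(0,(r-.05)/.01) if r<.06 else .02) for r in np.arange(.047,.0765,.0005)])
    for lab,R in(('index',I[10:24]),('line',I[37:55])):
        s=R.mean(0);s=np.maximum(cv2.GaussianBlur(s.reshape(1,-1),(0,0),14)[0]-s,0);k=s.argmax();w=np.arange(max(k-7,0),min(k+8,len(s)));print(lab,np.degrees((s[w]*th[w]).sum()/s[w].sum()).round(2),'contrast',s[k].round(0))
    if name:cv2.imwrite(f'pics/{name}.png',cv2.resize(I[::-1].astype(np.uint8),None,fx=4,fy=5))
E
python3 -c "
from h import *
c,o=snap('w7');vane(c,o);polar(c,o,'p7');print(o['ee_pos'])"
```

```text
time_s: 7.17
ee_pos: [0.5037, -0.0334, 0.0292]
eef_rot: [-3.141, 0.003, 2.432]
force: [0.6, -1.6, 0.1]
grip_width: -0.0001
vane n 1184 mid r 0.0303 ang 49.6
index 49.63 contrast 79.0
line 56.14 contrast 95.0
[ 0.50370313 -0.03343849  0.0292222 ]
```

View pics/p7.png

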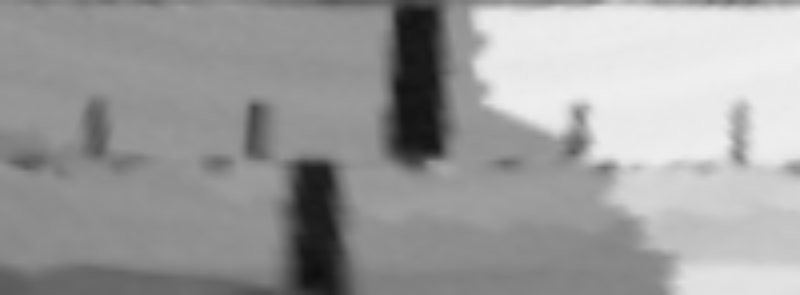

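```bash
python3 -m creep '{"translation":[[-0.7,1.4,0],[-1.5,2.7,0],[-1.5,2.7,0],[-1.5,2.7,0]],"yaw":[0.044,0.087,0.087,0.087],"gripper":[255,255,255,255]}'
python3 -c "
from h import *
c,o=snap('w8');vane(c,o);polar(c,o,'p8');print(o['ee_pos'])"
```

```text
time_s: 7.55
ee_pos: [0.5024, -0.0309, 0.0293]
eef_rot: [3.141, 0.003, 2.509]
force: [2.1, -1.4, -0.9]
grip_width: 0.0006
vane n 1175 mid r 0.0303 ang 54.0
index 53.96 contrast 79.0
line 56.28 contrast 101.0
[ 0.50243991 -0.03094832  0.02929407]
```

```bash
python3 -m creep '{"translation":[[-0.4,0.6,0],[-0.8,1.3,0],[-0.8,1.3,0],[-0.8,1.3,0]],"yaw":[0.02,0.04,0.04,0.04],"gripper":[255,255,255,255]}'
python3 -c "
from h import *
c,o=snap('w9');vane(c,o);polar(c,o,'p9');print(o['ee_pos'])"
```

```text
time_s: 7.93
ee_pos: [0.5016, -0.0296, 0.0293]
eef_rot: [3.142, 0.003, 2.549]
force: [2.4, -2.7, -2.1]
grip_width: 0.0005
vane n 1180 mid r 0.0303 ang 56.4
index 56.51 contrast 80.0
line 56.33 contrast 96.0
[ 0.50163624 -0.02964551  0.02929659]
```

```bash
python3 -m creep '{"translation":[[2,-3.5,0],[4.5,-7,0],[6,-9,0],[6,-9,25],[6,-9,55]],"yaw":[0,0,0,0,0],"gripper":[255,255,255,255,255]}'
python3 -m creep '{"translation":[[0,0,10],[0,0,10],[0,0,10]],"yaw":[0,0,0],"gripper":[255,255,255]}'
python3 -c "
from h import *
c,o=snap('w10');vane(c,o);polar(c,o,'p10');print(o['ee_pos'])"
```

```text
time_s: 8.4
ee_pos: [0.5064, -0.0387, 0.0833]
eef_rot: [-3.14, -0.001, 2.548]
force: [0.1, -0.4, -0.2]
grip_width: 0.0003
time_s: 8.65
ee_pos: [0.5063, -0.0388, 0.0928]
eef_rot: [-3.14, -0.001, 2.548]
force: [0.8, 0.6, -0.5]
grip_width: 0.0007
vane n 540 mid r 0.0298 ang 57.5
index 56.68 contrast 94.0
line 56.33 contrast 119.0
[ 0.50632538 -0.03878017  0.09284234]
```

View pics/p10.png

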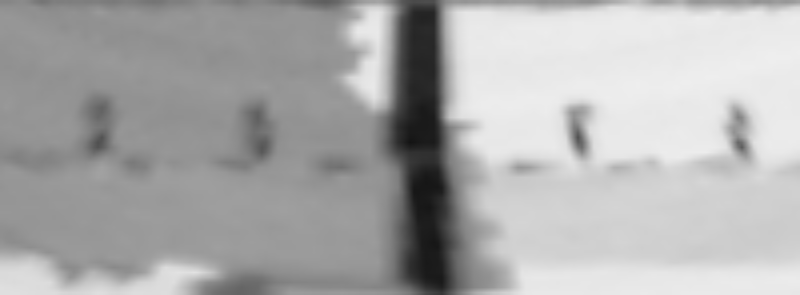

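Run:
```python
from h import *
c=pickle.load(open('top.pkl','rb'));v,u=np.mgrid[0:400,0:640];z=c['depth'];p=np.stack([(u-c['cx'])/c['fx']*z,(v-c['cy'])/c['fy']*z,z],-1);X=(p-c['t'])@c['R']
for y0 in np.arange(-.32,-.08,.03):
    print(round(y0,2),[int(1e3*X[...,2][(z>0)&(abs(X[...,0]-x)<.015)&(abs(X[...,1]-y0)<.015)].max(initial=0)) for x in np.arange(.4,.72,.03)])
c,o=pickle.load(open('w2.pkl','rb'))
T=c['tool_from_camera'];Rw=Ro.from_euler('xyz',o['eef_rot']).as_matrix()
for nm in('w1','w2'):
    c,o=pickle.load(open(nm+'.pkl','rb'));Rw=Ro.from_euler('xyz',o['eef_rot']).as_matrix();v,u=np.mgrid[0:400,0:640];a=(u-c['cx'])/c['fx'];b=(v-c['cy'])/c['fy'];r=np.hypot(a,b)+1e-9;k=np.tan(r)/r;z=c['depth']
    W=(np.stack([a*k*z,b*k*z,z],-1)@T[:3,:3].T+T[:3,3])@Rw.T+o['ee_pos']
    m=(z>0)&(r<1.2)&(np.hypot(W[...,0]-.535,W[...,1]+.1465)<.025)&(abs(W[...,2]-.056)<.004);q=W[m];print(nm,m.sum(),q.mean(0).round(4),q.min(0).round(3),q.max(0).round(3))
    m=(z>0)&(r<1.2)&(np.hypot(W[...,0]-.481,W[...,1]+.146)<.014)&(abs(W[...,2]-.03)<.004);print(m.sum(),W[m].mean(0).round(4))
```

```text
-0.32 [3, 209, 211, 213, 211, 211, 211, 212, 211, 211, 211]
-0.29 [3, 3, 3, 3, 3, 3, 3, 3, 4, 66, 65]
-0.26 [4, 4, 3, 3, 31, 34, 21, 52, 51, 64, 63]
-0.23 [3, 3, 53, 4, 35, 37, 33, 53, 52, 56, 3]
-0.2 [3, 3, 3, 3, 31, 35, 24, 54, 54, 55, 3]
-0.17 [4, 4, 26, 30, 12, 3, 2, 3, 2, 86, 86]
-0.14 [3, 12, 31, 33, 57, 58, 3, 3, 3, 88, 87]
-0.11 [22, 23, 27, 29, 22, 11, 3, 2, 3, 124, 126]
w1 143 [ 0.5377 -0.1465  0.0557] [ 0.528 -0.153  0.052] [ 0.548 -0.142  0.058]
245 [ 0.4836 -0.1468  0.0298]
w2 445 [ 0.5379 -0.1466  0.0559] [ 0.528 -0.153  0.052] [ 0.548 -0.142  0.058]
524 [ 0.4858 -0.1454  0.03  ]
```

```bash
python3 -m creep '{"translation":[[4,-12,0],[8,-25,0],[12,-38,0],[16,-51,0],[20,-64,0]],"yaw":[-0.115,-0.23,-0.345,-0.46,-0.575],"gripper":[255,255,255,255,255]}'
python3 -m creep '{"translation":[[3,-10,0],[6,-20,0],[6,-20,0],[6,-20,0],[6,-20,0]],"yaw":[-0.115,-0.23,-0.345,-0.403,-0.403],"gripper":[255,255,255,255,255]}'
python3 -m creep '{"translation":[[0,0,-20],[0,0,-40],[0,0,-55],[0,0,-62],[0,0,-62]],"yaw":[0,0,0,0,0],"gripper":[255,255,255,255,255]}'
python3 - <<'E'
from h import *
from station import ctrl
p0=ctrl.get_obs()['ee_pos'][:2];a=np.array([.482,-.1465])
def P(t):
    t=np.radians(t);return a+np.array([[np.cos(t),-np.sin(t)],[np.sin(t),np.cos(t)]])@[.049,.0135]
print(p0,((P(0)-p0)*1e3).round(1))
for s in (0,-25,-50):print(s,[((P(s-5*k)-P(s))*1e3).round(1).tolist() for k in range(1,6)])
E
```

```text
time_s: 9.12
ee_pos: [0.5254, -0.1032, 0.0904]
eef_rot: [-3.137, -0.004, 1.967]
force: [1.0, -0.2, 0.6]
grip_width: 0.0006
time_s: 9.53
ee_pos: [0.5307, -0.1231, 0.0887]
eef_rot: [-3.135, -0.005, 1.561]
force: [0.3, -0.3, -0.1]
grip_width: 0.0003
time_s: 9.95
ee_pos: [0.5295, -0.1227, 0.0246]
eef_rot: [-3.131, -0.006, 1.563]
force: [0.9, -0.9, 0.4]
grip_width: 0.0007
[ 0.52954759 -0.12270726] [  1.5 -10.3]
0 [[1.0, -4.3], [1.6, -8.7], [1.8, -13.1], [1.7, -17.6], [1.1, -22.0]]
-25 [[-0.9, -4.3], [-2.2, -8.6], [-3.9, -12.7], [-5.9, -16.6], [-8.3, -20.4]]
-50 [[-2.7, -3.5], [-5.6, -6.8], [-8.9, -9.8], [-12.4, -12.6], [-16.1, -15.0]]
```

```bash
python3 -m creep '{"translation":[[0,0,6.5],[0.8,-5,6.5],[1.5,-9,6.5],[1.5,-10,6.5]],"yaw":[0,0,0,0],"gripper":[255,255,255,255]}'
python3 -m creep '{"translation":[[1,-4.3,0],[1.6,-8.7,0],[1.8,-13.1,0],[1.7,-17.6,0],[1.1,-22,0]],"yaw":[-0.087,-0.175,-0.262,-0.349,-0.436],"gripper":[255,255,255,255,255]}'
cat >> h.py <<'E'
def lever(c,o,B=np.array([.482,-.1465])):
    T=c['tool_from_camera'];Rw=Ro.from_euler('xyz',o['eef_rot']).as_matrix();v,u=np.mgrid[0:400,0:640];a=(u-c['cx'])/c['fx'];b=(v-c['cy'])/c['fy'];r=np.hypot(a,b)+1e-9;k=np.tan(r)/r;z=c['depth']
    W=(np.stack([a*k*z,b*k*z,z],-1)@T[:3,:3].T+T[:3,3])@Rw.T+o['ee_pos'];d=W[...,:2]-B;R=np.hypot(d[...,0],d[...,1])
    m=(z>0)&(r<1.3)&(R<.07)&(R>.04)&(abs(W[...,2]-.056)<.004)&(c['pixels'].max(-1)<90);q=d[m].mean(0) if m.any() else [0,0];print('lever n',m.sum(),np.hypot(*q).round(4),np.degrees(np.arctan2(q[1],q[0])).round(1))
E
python3 -c "
from h import *
lever(*pickle.load(open('w2.pkl','rb')))
c,o=snap('w11');lever(c,o);print(o['ee_pos'],o['force'])"
```

```text
time_s: 10.28
ee_pos: [0.5316, -0.1336, 0.032]
eef_rot: [-3.133, -0.005, 1.563]
force: [-0.4, 0.5, 0.9]
grip_width: 0.0004
time_s: 10.7
ee_pos: [0.5332, -0.1559, 0.0325]
eef_rot: [-3.134, -0.006, 1.122]
force: [2.2, 0.4, 0.3]
grip_width: 0.0007
lever n 49 0.0545 6.2
lever n 33 0.0555 -2.7
[ 0.53319134 -0.15594315  0.03252461] [2.16886874 0.41736235 0.29131213]
```

```bash
cat >> h.py <<'E'
def lev2(c,B=np.array([.482,-.1465])):
    v,u=np.mgrid[0:400,0:640];z=c['depth'];p=np.stack([(u-c['cx'])/c['fx']*z,(v-c['cy'])/c['fy']*z,z],-1);X=(p-c['t'])@c['R']
    d=X[...,:2]-B;R=np.hypot(d[...,0],d[...,1])
    for n,m in (('paddle',(R>.043)&(R<.068)&(X[...,2]>.03)&(X[...,2]<.062)),('arm',(R>.018)&(R<.042)&(X[...,2]>.022)&(X[...,2]<.033))):
        m&=(z>0)&(c['pixels'].max(-1)<70)
        if m.any(): q=d[m].mean(0);print(n,m.sum(),np.hypot(*q).round(4),np.degrees(np.arctan2(q[1],q[0])).round(1))
E
python3 -c "
from h import *
from station import ctrl
lev2(pickle.load(open('side.pkl','rb')));lev2(pickle.load(open('top.pkl','rb')))
c=ctrl.camera('side');lev2(c)"
```

```text
paddle 109 0.0512 -3.3
paddle 41 0.0531 -1.1
arm 23 0.0318 -2.3
paddle 133 0.0533 -30.2
```

```bash
python3 -m creep '{"translation":[[-0.9,-4.3,0],[-2.2,-8.6,0],[-3.9,-12.7,0],[-5.9,-16.6,0],[-8.3,-20.4,0]],"yaw":[-0.087,-0.175,-0.262,-0.349,-0.436],"gripper":[255,255,255,255,255]}'
python3 -m creep '{"translation":[[-1.4,-1.8,0],[-2.7,-3.5,0],[-4.1,-5.2,0],[-5.6,-6.8,0],[-5.6,-6.8,0]],"yaw":[-0.044,-0.087,-0.13,-0.15,-0.15],"gripper":[255,255,255,255,255]}'
python3 -c "
from h import *
from station import ctrl
c=ctrl.camera('side');lev2(c);print(ctrl.get_obs()['force'])"
```

```text
time_s: 11.22
ee_pos: [0.5248, -0.1767, 0.0326]
eef_rot: [-3.134, -0.006, 0.688]
force: [2.0, 1.7, -0.1]
grip_width: 0.0003
time_s: 11.63
ee_pos: [0.519, -0.1836, 0.0328]
eef_rot: [-3.134, -0.006, 0.539]
force: [0.4, -0.1, -0.8]
grip_width: 0.0004
paddle 137 0.0556 -64.7
[ 0.86420826 -0.43419733 -0.10065258]
```

```bash
for i in 1 2; do python3 -m creep '{"translation":[[-1,-0.6,0],[-2,-1.2,0],[-2,-1.2,0]],"yaw":[-0.02,-0.03,-0.03],"gripper":[255,255,255]}'; done
python3 -c "
from h import *
from station import ctrl
c=ctrl.camera('side');lev2(c);print(ctrl.get_obs()['force'])"
```

```text
time_s: 11.93
ee_pos: [0.5178, -0.1844, 0.0329]
eef_rot: [-3.135, -0.008, 0.51]
force: [5.7, 3.2, -1.3]
grip_width: 0.0004
time_s: 12.18
ee_pos: [0.5177, -0.1849, 0.0332]
eef_rot: [-3.137, -0.012, 0.48]
force: [15.8, 6.9, -8.7]
grip_width: 0.0007
paddle 137 0.0557 -66.0
[15.48972225  6.46376893 -8.76571379]
```

```bash
python3 -m creep '{"translation":[[4,2,0],[8,4,0],[11,6,5],[11,6,35],[11,6,65]],"yaw":[0,0,0,0,0],"gripper":[255,255,255,255,255]}'
python3 -m creep '{"translation":[[-10,10,25],[-20,20,50],[-35,30,60],[-50,40,60],[-65,55,60]],"yaw":[0.115,0.23,0.345,0.46,0.575],"gripper":[255,255,255,255,255]}'
python3 -m creep '{"translation":[[-5,5,0],[-10,10,0],[-10,20,0],[-10,20,0],[-10,20,0]],"yaw":[0.115,0.23,0.345,0.46,0.46],"gripper":[255,255,255,255,255]}'
python3 -c "
from h import *
from station import ctrl
c,o=snap('w12');vane(c,o);polar(c,o,'p12');print(o['force'])
lev2(ctrl.camera('side'));c=ctrl.camera('top');lev2(c)
b=pickle.load(open('top.pkl','rb'));import cv2
D=np.abs(c['pixels'].astype(int)-b['pixels']).max(-1)
for n,(u,v) in dict(coup=(289,183),nut=(293,210),vial=(421,202)).items():print(n,D[v-5:v+6,u-5:u+6].mean(),(D[v-5:v+6,u-5:u+6]>40).sum())
"
```

```text
time_s: 12.65
ee_pos: [0.528, -0.1784, 0.0982]
eef_rot: [-3.134, -0.01, 0.481]
force: [0.4, -1.1, 0.8]
grip_width: 0.0002
time_s: 13.07
ee_pos: [0.4625, -0.1234, 0.1593]
eef_rot: [-3.136, -0.009, 1.061]
force: [-0.3, 0.7, 0.3]
grip_width: 0.0007
time_s: 13.48
ee_pos: [0.4525, -0.1032, 0.1598]
eef_rot: [-3.136, -0.009, 1.527]
force: [-0.3, 0.5, 0.8]
grip_width: 0.0005
vane n 337 mid r 0.0298 ang 56.8
index 56.57 contrast 87.0
line 56.08 contrast 86.0
[-0.3120198   0.50241638  0.75120849]
paddle 135 0.0559 -66.3
coup 28.818181818181817 19
nut 23.96694214876033 0
vial 94.27272727272727 118
```

Run:
```python
from h import *
import cv2
from station import ctrl
c=ctrl.camera('side');b=pickle.load(open('side.pkl','rb'))
for n,(u,v) in dict(coup=(287,180),nut=(267,204),vial=(411,288)).items():
    t=b['pixels'][v-11:v+12,u-9:u+10];s=c['pixels'][v-25:v+26,u-25:u+26];r=cv2.matchTemplate(s,t,cv2.TM_CCOEFF_NORMED);_,m,_,l=cv2.minMaxLoc(r);print(n,round(m,3),l[0]-16,l[1]-14)
for f in('w10','w12'):
    c,o=pickle.load(open(f+'.pkl','rb'));g=cv2.cvtColor(c['pixels'],cv2.COLOR_RGB2GRAY)
    for r in(.052,.055,.058,.062,.065,.070,.074):
        th=np.radians(np.arange(50,63,.1));z=.02 if r>.06 else .026-.6*(r-.05)
        q=np.array([wproj(c,o,[A[0]+r*np.cos(t),A[1]+r*np.sin(t),z]) for t in th],np.float32);s=cv2.remap(g,q[:,0],q[:,1],1).ravel().astype(float);w=np.maximum(70+s.min()*.3-s,0);print(f,r,np.degrees((w*th).sum()/w.sum()).round(2))
```

```text
coup 0.417 0 -1
nut 0.802 0 0
vial 0.989 0 0
w10 0.052 56.76
w10 0.055 56.59
w10 0.058 56.54
w10 0.062 56.01
w10 0.065 56.14
w10 0.07 56.15
w10 0.074 56.19
w12 0.052 56.42
w12 0.055 56.57
w12 0.058 56.74
w12 0.062 56.15
w12 0.065 56.09
w12 0.07 56.21
w12 0.074 56.09
```

```bash
python3 -c "
from station import ctrl
print(ctrl.hand_in())"
```

```text
the job is handed in; nothing more can be done
None
```

I pushed the dial about 111° counter-clockwise with the closed fingertips until its index met the long line. I then pushed the clamp lever clockwise to its stop, moved the arm clear and handed the job in at about 14 s of robot time.

**Last checks**
- **Dial:** the index stands about 0.3 to 0.6° past the target line, roughly half a millimetre at the edge. It had not moved measurably after the lever push.
- **Collar:** the target line stayed within the measuring error, about 55.5° before and 56.1° after. Part of that difference is a shift in my estimate of the dial axis.
- **Lever:** it stands at about -66°, from about -3° at the start. It stopped moving while the push force rose to about 17 N, so it is at the stop.
- **Vial and thumb nut:** both show no shift in the side camera.

**What failed or disagreed**
- **First pass over the vane:** the fingers went over the vane without moving it. The closed fingertips sat clearly higher than the stated 19 mm ahead of the TCP. I went back, lowered the fingers and repeated the push.
- **Brass fitting:** its image match was weak (0.42, with a shift of 0 to 1 pixel), probably because the gripper shaded or covered it. The fingers stayed well away from it.
- **Lever in the wrist camera:** that reading was unreliable, so I used the side camera for the lever. The final top-camera check gave no lever reading.

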